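# Count the bracket in and hold it against the sprung fence

## Task

Click the piece in on the bench counter: swing its sprung lever all the way to the stop and let it spring fully back. Then pick up the aluminium angle bracket with the middle rib and set it flat on the jig plate, upright flange towards the grey sprung fence, midway between the two cheeks, and press it flush against the fence with a steady push of about 10 N (the fence face then stands level with the fronts of the cheeks), without ramming the fence or disturbing the other things on the table. Be my third hand: finish while still gripping the bracket and pressing it there, so that I can screw it down.

Things in the scene. Friction and masses are not known exactly. Their poses are not given: they have to be found in the camera images.
- counter: bench counter, fixed: grey box 80 x 80 x 45 mm on a dark foot 110 x 100 mm, with a sprung steel lever on top. Origin: centre of the underside, z up; its -x points roughly to the robot
- lever (a joint): the counter's lever, turning level: 0 rad at rest, 1.1 rad at its stop, growing counter-clockwise seen from above. A spring drives it back to 0 when let go; at the post it takes 2 N to start and about 4.5 N at the stop
- post_top (a point): centre of the top of the lever's upright black finger post, round, 14 mm across, 102 mm above the table, free to grip over its upper 43 mm. Moves with the lever, 75 mm from the pivot
- pivot (a point): on the lever's upright turning axis, on top of the counter, 49 mm above the table; axes as the counter's, still. At rest the lever arm points 0.55 rad to the +y side of -x, at the stop 0.55 rad to the -y side of -x. The arm is a flat bar 50 to 56 mm above the table (hub to 59 mm)
- bracket: angle bracket with a middle rib, bare aluminium, loose, standing on its base flange, about 0.32 kg. Origin: centre of the underside, z up. Base flange 70 (x) x 100 (y) x 8 mm; upright flange 100 mm wide (y), 8 mm thick, 60 mm tall, its outer flat face at x = +35 mm facing +x
- rib (a point): point on the bracket in the middle of its rib, the place to grip from above with the fingers closing along y; 4 mm in x and 34 mm in z from the bracket's origin, axes as the bracket's. The rib (y = 0) is 10 mm thick in y, from x = -18 to +27 mm, its top 52 mm above the underside
- jig: jig, fixed: aluminium bed plate 200 x 200 x 12 mm. Origin: centre of its underside, z up; +x points from the open side to the fence, roughly away from the robot. Fixed steel cheeks, 62 mm tall over the table, stand beside the fence at y = 62 to 80 and -62 to -80 mm, front faces at x = 42.5 mm
- fence: sprung fence of the jig: grey upright bar 110 (y) x 12 x 45 mm, 1.5 mm above the bed. Origin: middle of the lower edge of its flat front face, axes as the jig's. Face at jig x = 30 mm at rest; slides along jig +x only, up to 30 mm (hard stop), spring 0.8 N per mm from zero: 10 N at 12.5 mm, face then level with the cheeks' fronts
- plain_angle: small plain angle of aluminium WITHOUT a rib, 60 mm long, legs 50 and 46 mm; bystander; origin at the centre of its underside
- strap: flat aluminium strap 80 x 35 x 8 mm lying on the table; bystander; origin at the centre of its underside
- tape: roll of beige tape, a ring 90 mm across, 24 mm high, lying flat; bystander; origin at the centre of its underside
- driver: screwdriver with a black handle, lying; bystander
- bottle: closed white plastic bottle, 60 mm across, 160 mm tall, standing; bystander; origin at the centre of its underside
- weight: steel cylinder 44 mm across, 30 mm high, standing; bystander; origin at the centre of its underside
Mind the look-alikes: they are no part of the job. Leave any red look-alike of the counter alone.

How it is judged:
By the outcome, as a careful person would: the job done as asked, in the order asked, and still so for the second after the job is handed in, while the arm keeps its last pose, push and grip.
It also fails if it takes over 64 s, if anything falls off the work surface, if the arm or the gripper's body presses on something with over 40 N, if the wrist force passes 120 N, or if a joint passes its speed limit or range.

## Robot

A 6-joint arm with a two-finger parallel gripper is mounted at the origin on the work surface. World frame = base frame: x ahead of the robot, y to its left, z up, the work surface at z = 0. Lengths are in mm, angles in rad, forces in N, time in s.
With the tool pointing down it reaches from about 275 to 750 mm from the base axis. Payload 10.2 kg.
Tool frame: the origin (TCP) lies between the finger pads; the fingertips stand 11 mm ahead of it and the grasp point (between the pads) lies 8 mm behind it; z points along the fingers, y is the line along which they close (so a half turn about z gives the same grasp; the last joint's range is limited). The gripper opens to 85 mm and grips with 20 to 120 N. Pads are 22 mm wide; open, the fingers measure 114 mm over their backs; the gripper's body (76 mm by 85 mm) begins 54 mm behind the grasp point. The pads swing forward as they close: fully open they stand 13 mm farther back than shut.
Start: joints at [-1.515, 0.313, 1.498, -0, 1.331, -0.223], TCP at [144.468, -504.738, 242.294] pointing down, gripper open.
Joint ranges: [-2.94, 2.94], [-0.97, 2.17], [0.19, 2.56], [-1.23, 4.37], [0.02, 3.11], [-2.88, 2.88]. Speed limits (rad/s): [2.39, 2.39, 3.01, 3.14, 3.14, 3.14].

## Interface

Orientations are given as a unit quaternion [w, x, y, z].
In Python, from rig import sense, eyes, finish_job gives the robot as it stands.
- The arm moves only by the shell command python3 -m jog 'ROWS' [FORCE]. ROWS is JSON, a list of rows, each a list of 7 numbers: the shift along the tool's x, y, z in m, then the turn, a rotation vector about the tool's x, y, z in rad, then the finger opening in m, from 0 to 0.0854. In form: [[dx, dy, dz, rx, ry, rz, gripper], ...]. A call has 1 to 5 rows; each row shifts and turns the commanded pose from where the row before left it, along the tool's axes as they then stand; what a row does not reach is not made up. A row lasts 1/10 s, in which the tool goes at most 50 mm and 8.59 degrees, less where a joint would pass 70% of its speed; a pose out of reach is approached as far as the arm can. A call is refused whole if a number of a shift passes 0.05 or a number of a turn 0.15, either way. A call with a gripper value outside its range is refused whole. The fingers move at their own pace and stop on an object; FORCE is the grip in N (left out, the last holds). Time passes only in rows, so rows that do not move let the fingers close. It gives the time, the measured TCP pose, the force, the opening and the grip force at its end, in the units of the state.
- sense(): the state, without advancing time (a new reading comes with each control period).
- eyes.capture(name): name is "side" or "top" or "wrist"; returns the picture (400x640x3 uint8, red, green, blue); there is no depth.
- eyes.calibration(name): a dict with "fx", "fy", "cx", "cy" (pixels), "cam_to_world" (4x4, takes a point from camera to world coordinates); the wrist camera has in their place "mount" (4x4, takes a point from camera to tool coordinates, whose origin is the TCP and whose axes are the flange's). Camera axes: x right, y down, z forward; pixel columns grow to the right and rows downward; lengths in mm; the calibration is good to about 2 mm. A picture is of the moment at which its call begins: read the wrist's pose just before it. calibration takes no time and is no camera call.
- finish_job(): hands the job in; it is judged then, once.
The state is a dict: "time_s": time; "joints": joint angles; "dq": joint speeds; "tau": joint torques, N m; "eef_pos": TCP position; "ee_rot": TCP orientation; "force": force on the tool from outside, world axes, zero at the start; "wrist_torque": the same for the moment, N m; "grip_width": opening from 0.0 (shut) to 1.0 (fully open); "grip_force": force on a finger pad.
Only numpy, scipy, OpenCV 4.12 (cv2) and the standard library are available. Lean on these libraries where they do the work, as an engineer would, in place of code of your own. Each camera call takes 0.05 s, during which the arm holds its last target. There are 200 camera calls.

## Working session

There is one attempt and no reset: what is moved stays moved. The work goes in short steps, Python scripts to look and compute and a shell command to move; the robot and the scene stay as the last step left them, time stands still between calls to the robot, and variables do not carry over. Pictures are saved under pics/ and viewed, at most 10 in all, crops included, and the job is handed in when it is done.

```bash
mkdir -p pics; ls
python3 - <<'E'
from rig import sense, eyes
import cv2
s=sense();print({k:s[k] for k in('time_s','eef_pos','ee_rot','force','grip_width')})
for n in('side','top'):
    im=eyes.capture(n);cv2.imwrite(f'pics/{n}0.png',im[:,:,::-1])
    c=eyes.calibration(n);print(c)
print(eyes.calibration('wrist'))
E
```

```text
pics
{'time_s': 0.0, 'eef_pos': array([ 144.45025398, -504.48215056,  241.72495164]), 'ee_rot': array([-6.50395533e-04,  9.90297323e-01,  1.38963254e-01,  4.86583804e-05]), 'force': array([0.28042174, 0.23327273, 0.21886079]), 'grip_width': 1.003401996166141}
{'fx': 367.61414638008915, 'fy': 367.61414638008915, 'cx': 321.93816392142304, 'cy': 198.62190379855272, 'cam_to_world': array([[ 9.73991649e-01, -1.49621097e-01,  1.70158148e-01,
         3.09177116e+02],
       [-2.25549527e-01, -5.68548749e-01,  7.91125610e-01,
        -8.01576814e+02],
       [-2.16258801e-02, -8.08928827e-01, -5.87508701e-01,
         6.37976665e+02],
       [ 0.00000000e+00,  0.00000000e+00,  0.00000000e+00,
         1.00000000e+00]])}
{'fx': 437.21014166979506, 'fy': 437.21014166979506, 'cx': 319.2302125478762, 'cy': 205.33315021339976, 'cam_to_world': array([[ 1.63392219e-02, -9.90955664e-01,  1.33191226e-01,
         3.25860482e+02],
       [-9.99855230e-01, -1.68260480e-02, -2.53028004e-03,
        -2.78952390e+01],
       [ 4.74847731e-03, -1.33130602e-01, -9.91087128e-01,
         1.42772002e+03],
       [ 0.00000000e+00,  0.00000000e+00,  0.00000000e+00,
         1.00000000e+00]])}
{'fx': 276.99445051247386, 'fy': 276.99445051247386, 'cx': 324.3413497564626, 'cy': 200.9614341790891, 'mount': array([[-3.88966463e-04, -9.63960870e-01, -2.66043776e-01,
         6.62660044e+01],
       [ 9.99999918e-01, -4.05991894e-04,  8.99802298e-06,
         5.65680494e-01],
       [-1.16685359e-04, -2.66043751e-01,  9.63960948e-01,
        -1.32196537e+02],
       [ 0.00000000e+00,  0.00000000e+00,  0.00000000e+00,
         1.00000000e+00]])}
```

View pics/top0.png

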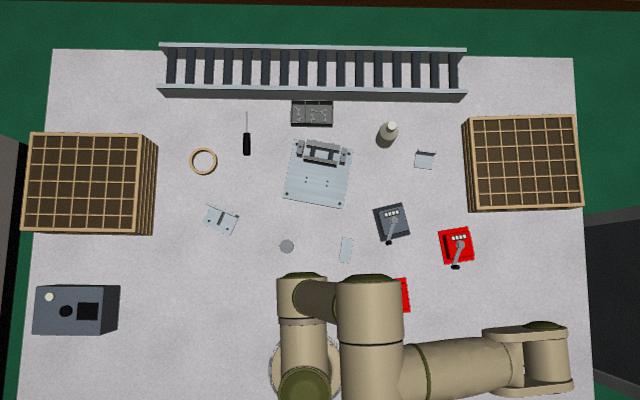

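View pics/side0.png

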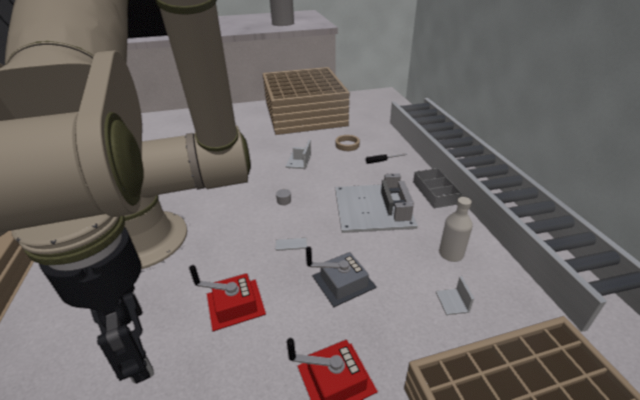

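The top view shows the counter at (391,222) with its post near (388,241), the ribbed bracket at (221,219) and the jig at (318,175). Red look-alikes stand at (456,246) and (405,295). In the side view the post top is at (309,250) and the bracket at (301,155).

```bash
cat > h.py <<'E'
import numpy as np, cv2
from rig import sense, eyes
from scipy.spatial.transform import Rotation as R
def pose(s=None):
    s=s or sense(); T=np.eye(4); w,x,y,z=s['ee_rot']
    T[:3,:3]=R.from_quat([x,y,z,w]).as_matrix(); T[:3,3]=s['eef_pos']; return T
def cam(n,T=None):
    c=eyes.calibration(n); return c,(c['cam_to_world'] if n!='wrist' else T@c['mount'])
def ray(n,p,T=None):
    c,M=cam(n,T); d=M[:3,:3]@[(p[0]-c['cx'])/c['fx'],(p[1]-c['cy'])/c['fy'],1]
    return M[:3,3],d/np.linalg.norm(d)
def plane(n,p,z,T=None):
    o,d=ray(n,p,T); return o+d*(z-o[2])/d[2]
def tri(r1,r2):
    A=np.stack([r1[1],-r2[1]],1); t=np.linalg.lstsq(A,r2[0]-r1[0],rcond=None)[0]
    a=r1[0]+t[0]*r1[1]; b=r2[0]+t[1]*r2[1]; return (a+b)/2,np.linalg.norm(a-b)
def proj(n,X,T=None):
    c,M=cam(n,T); q=np.linalg.inv(M)@np.append(X,1); return c['fx']*q[0]/q[2]+c['cx'],c['fy']*q[1]/q[2]+c['cy']
E
python3 - <<'E'
from h import *
t=cv2.imread('pics/top0.png');s=cv2.imread('pics/side0.png')
f=lambda im,x,y,w,h,k:cv2.resize(im[y:y+h,x:x+w],None,fx=k,fy=k,interpolation=cv2.INTER_CUBIC)
a=np.hstack([f(t,365,195,50,50,6),f(s,290,235,100,75,4)]) if 0 else None
A=f(t,365,197,50,50,6);B=f(s,295,235,83,50,6)[:, :498]
C=f(t,195,195,50,50,6);D=f(s,270,130,83,50,6)[:, :498]
cv2.imwrite('pics/crop0.png',np.vstack([np.hstack([A,B]),np.hstack([C,D])]))
p=tri(ray('top',(388,241)),ray('side',(309,250)));print(p)
print('counter',plane('top',(391,222),45),'bracket',plane('top',(221,219),8),'jig',plane('top',(318,175),12))
E
```

```text
(array([ 398.75123801, -242.52217584,   94.29847821]), np.float64(0.5094196009337449))
counter [ 462.13069969 -260.30004218   45.        ] bracket [466.28233112 287.85861666   8.        ] jig [616.96914189 -25.80385945  12.        ]
```

View pics/crop0.png

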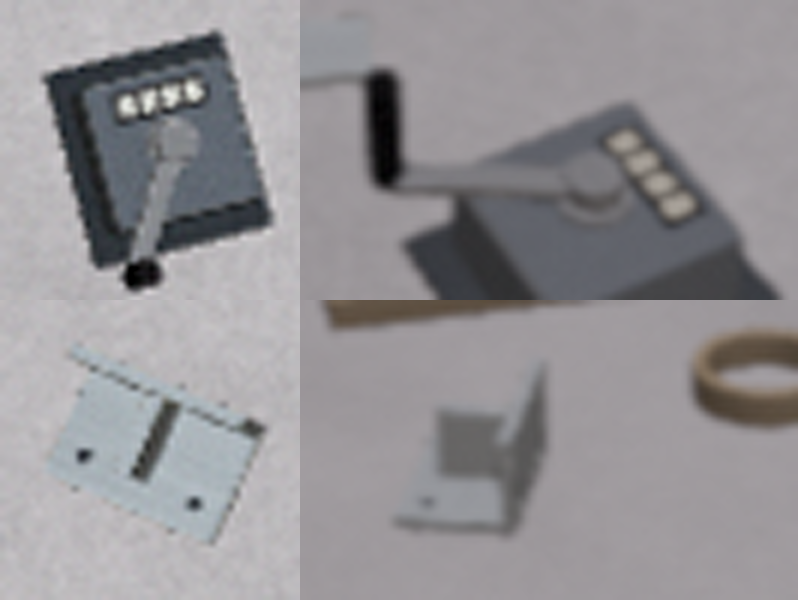

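The crop gives the top view's post top at about (388.7,242.3) and hub at (393.8,220.3). In the side view the post top is at (308.7,247) and the hub at (343.7,264). The bracket's rib is the dark bar in the top view, with the upright flange on its upper (far) side.

Run:
```python
from h import *
u=lambda x,y,ox,oy:(ox+x/6-.4,oy+y/6-.4)
T=lambda x,y:u(x,y,365,197); S=lambda x,y:u(x-300,y,295,235)
post=tri(ray('top',T(142,272)),ray('side',S(383,74)))
hub=tri(ray('top',T(174,139)),ray('side',S(594,172)))
print('post',post,'hub',hub, 'post@102',plane('top',T(142,272),102),'hub@59',plane('top',T(174,139),59))
c=[plane('top',T(*q),0)[:2] for q in((45,75),(220,32),(272,222),(98,268))]
c=np.array(c);print(c.round(),c.mean(0))
d=(c[0]+c[1]-c[2]-c[3])/2; e=(c[0]+c[3]-c[1]-c[2])/2
print('x',np.linalg.norm(d),np.degrees(np.arctan2(d[1],d[0])),'y',np.linalg.norm(e),np.degrees(np.arctan2(-e[0],e[1])))
a=post[0]-hub[0];print('arm',np.hypot(*a[:2]),np.degrees(np.arctan2(a[1],a[0])))
```

```text
post (array([ 396.73009743, -242.05739185,  102.93101348]), np.float64(2.014120362352717)) hub (array([ 467.99278541, -265.97070174,   60.35993208]), np.float64(0.3780531779728357)) post@102 [ 395.77520293 -242.10339512  102.        ] hub@59 [ 467.94620848 -266.17438978   59.        ]
[[ 508. -206.]
 [ 534. -302.]
 [ 430. -330.]
 [ 403. -235.]] [ 468.56834414 -268.05841937]
x 108.40533249307072 15.05005910699073 y 99.11177602478826 15.23063417617216
arm 75.16792592155521 161.45001651085468
```

```bash
python3 -m jog '[[0.04,-0.023,0,0,0,0,0.04],[0.04,-0.023,0,0,0,0,0.04],[0.04,-0.023,0,0,0,0,0.04],[0.04,-0.023,0,0,0,0,0.04],[0.04,-0.023,0,0,0,0,0.04]]'; python3 -m jog '[[0.04,-0.023,0,0,0,0,0.04],[0.04,-0.023,0,0,0,0,0.04],[0.035,-0.022,0.02,0,0,0,0.04],[0,0,0.02,0,0,0,0.04],[0,0,0,0,0,0,0.04]]'
```

```text
time_s: 0.6
eef_pos: [306.0, -337.5, 242.1]
ee_rot: [-0.0, 0.99, 0.139, -0.0]
force: [0.2, -0.9, 0.2]
grip_width: 0.462
grip_force: 0.0
time_s: 1.1
eef_pos: [396.5, -240.5, 200.2]
ee_rot: [-0.002, 0.99, 0.14, -0.002]
force: [-0.7, -0.6, 0.5]
grip_width: 0.471
grip_force: 0.0
```

```bash
python3 -m jog '[[0,0.001,0.03,0,0,0,0.04],[0,0,0.03,0,0,0,0.04],[0,0,0.03,0,0,0,0.04],[0,0,0.028,0,0,0,0.04],[0,0,0,0,0,0,0.04]]'
python3 - <<'E'
from h import *
im=eyes.capture('wrist');cv2.imwrite('pics/w1.png',im[:,:,::-1])
im=eyes.capture('side');cv2.imwrite('pics/s1.png',cv2.resize(im[200:340,240:400,::-1],None,fx=4,fy=4))
E
```

```text
time_s: 1.6
eef_pos: [395.8, -242.8, 82.4]
ee_rot: [-0.002, 0.99, 0.138, -0.002]
force: [-0.7, 0.5, -0.5]
grip_width: 0.467
grip_force: 0.0
```

View pics/w1.png

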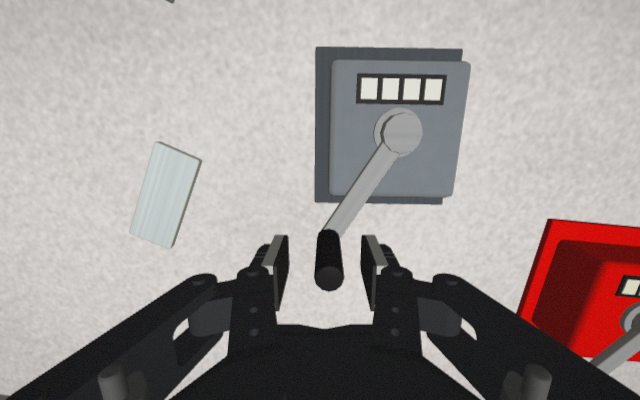

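The wrist picture shows the post (330,270) standing free between the two pads (280 and 375), with the lever arm running to the hub at (402,132).

```bash
python3 -m jog '[[0,0.01,0,0,0,0,0.04],[-0.004,0.010,0,0,0,0,0.04],[-0.004,0.010,0,0,0,0,0.04],[-0.003,0.01,0,0,0,0,0.04],[-0.001,0.01,0,0,0,0,0.04]]'; python3 -m jog '[[0,0.01,0,0,0,0,0.04],[0.001,0.008,0,0,0,0,0.04],[0.002,0.008,0,0,0,0,0.04],[0.003,0.006,0,0,0,0,0.04],[0,0,0,0,0,0,0.04]]'
```

```text
time_s: 2.2
eef_pos: [399.1, -295.4, 84.4]
ee_rot: [-0.0, 0.99, 0.139, -0.0]
force: [-3.2, 3.1, 1.6]
grip_width: 0.471
grip_force: 1.9
time_s: 2.7
eef_pos: [414.5, -324.0, 84.1]
ee_rot: [0.0, 0.99, 0.139, 0.0]
force: [-3.0, 2.7, -0.0]
grip_width: 0.469
grip_force: 1.7
```

```bash
for i in 1; do python3 -m jog '[[0.001,0.003,0,0,0,0,0.04],[0.001,0.003,0,0,0,0,0.04],[0,0,0,0,0,0,0.04]]'; python3 -m jog '[[0.001,0.002,0,0,0,0,0.04],[0.0,0.0,0,0,0,0,0.04]]';python3 -m jog '[[0.001,0.002,0,0,0,0,0.04],[0.0,0.0,0,0,0,0,0.04]]'; done
```

```text
time_s: 3.0
eef_pos: [417.8, -328.7, 84.2]
ee_rot: [-0.0, 0.99, 0.139, 0.0]
force: [-1.6, 4.3, -1.3]
grip_width: 0.47
grip_force: 2.1
time_s: 3.2
eef_pos: [419.2, -330.4, 84.2]
ee_rot: [-0.0, 0.99, 0.139, 0.0]
force: [-2.4, 3.7, -1.6]
grip_width: 0.47
grip_force: 2.0
time_s: 3.4
eef_pos: [420.7, -332.2, 84.2]
ee_rot: [-0.0, 0.99, 0.139, -0.0]
force: [-2.6, 3.6, -1.7]
grip_width: 0.468
grip_force: 2.0
```

```bash
for i in 1 ; do python3 -m jog '[[0.001,0.0015,0,0,0,0,0.04],[0.0,0.0,0,0,0,0,0.04]]'|grep -E 'pos|^force';python3 -m jog '[[0.001,0.0015,0,0,0,0,0.04],[0.0,0.0,0,0,0,0,0.04]]'|grep -E 'pos|^force';python3 -m jog '[[0.001,0.0015,0,0,0,0,0.04],[0.0,0.0,0,0,0,0,0.04]]'|grep -E 'pos|^force'; done
```

```text
eef_pos: [421.7, -333.0, 84.2]
force: [-4.4, 4.4, -0.1]
eef_pos: [422.3, -333.2, 84.0]
force: [-9.5, 8.6, 2.2]
eef_pos: [423.0, -333.3, 83.7]
force: [-12.6, 13.4, 6.4]
```

```bash
python3 -m jog '[[-0.003,-0.006,0,0,0,0,0.04],[-0.004,-0.010,0,0,0,0,0.04],[-0.004,-0.010,0,0,0,0,0.04],[-0.001,-0.012,0,0,0,0,0.04],[0,-0.012,0,0,0,0,0.04]]'; python3 -m jog '[[0.002,-0.01,0,0,0,0,0.04],[0.003,-0.01,0,0,0,0,0.04],[0.003,-0.01,0,0,0,0,0.04],[0.003,-0.01,0,0,0,0,0.04],[0,-0.004,0,0,0,0,0.04]]';python3 -m jog '[[0,0,0,0,0,0,0.04],[0,0,0,0,0,0,0.04]]'
python3 - <<'E'
from h import *
im=eyes.capture('wrist');cv2.imwrite('pics/w2.png',im[:,:,::-1])
E
```

```text
time_s: 4.5
eef_pos: [399.9, -290.8, 84.8]
ee_rot: [0.001, 0.99, 0.139, 0.001]
force: [1.0, 1.5, 0.4]
grip_width: 0.468
grip_force: 1.1
time_s: 5.0
eef_pos: [398.1, -244.7, 84.4]
ee_rot: [0.0, 0.99, 0.139, 0.0]
force: [0.4, -0.0, 0.4]
grip_width: 0.468
grip_force: 0.0
time_s: 5.2
eef_pos: [398.0, -245.8, 84.4]
ee_rot: [0.0, 0.99, 0.139, 0.0]
force: [0.1, 0.2, -0.8]
grip_width: 0.465
grip_force: 0.0
```

View pics/w2.png

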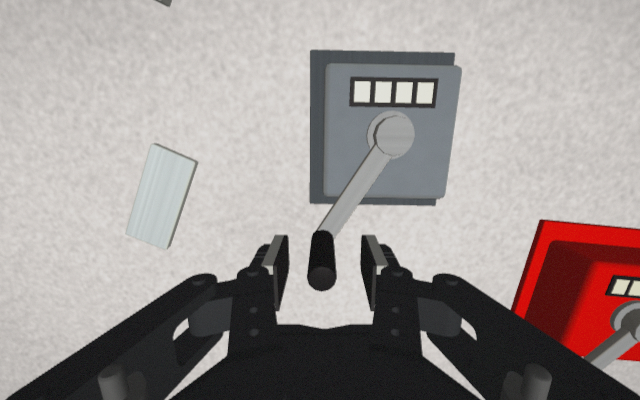

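The lever is back at rest against its starting angle, with the post (322,268) untouched between the pads. Next is the bracket.

```bash
python3 -m jog '[[0,0,-0.03,0,0,0,0.04],[0,0,-0.03,0,0,0,0.04],[0,0,-0.04,0,0,0,0.06],[0,0,-0.04,0,0,0,0.06],[0,0,0,0,0,0,0.06]]'
python3 - <<'E'
from h import *
T=lambda x,y:(195+x/6-.4,195+y/6-.4)
a=plane('top',T(175,103),52);b=plane('top',T(140,178),52)
f1=plane('top',T(70,47),60);f2=plane('top',T(262,128),60)
print(a,b,(a+b)/2,np.linalg.norm(a-b),np.degrees(np.arctan2(*(a-b)[1::-1])))
print(f1,f2,np.linalg.norm(f1-f2),np.degrees(np.arctan2(*(f2-f1)[1::-1])))
D=lambda x,y:(270+(x-300)/6-.4,130+(y-300)/6-.4)
print(tri(ray('top',T(140,178)),ray('side',D(440,410))))
T0=pose();mid=(a+b)/2
print(T0[:3,3],T0[:3,:3].T@(np.array([mid[0],mid[1],200])-T0[:3,3]),np.degrees(np.arctan2(T0[1,0],T0[0,0])))
E
```

```text
time_s: 5.75
eef_pos: [399.3, -247.2, 229.1]
ee_rot: [0.004, 0.99, 0.139, 0.003]
force: [0.7, 0.5, -1.0]
grip_width: 0.7
grip_force: 0.0
[485.06777552 270.38907176  52.        ] [445.09334216 286.95938431  52.        ] [465.08055884 278.67422804  52.        ] 43.27274639997228 -22.515119790961982
[512.84649323 325.15350029  60.        ] [471.73092379 222.53034382  60.        ] 110.55316501833173 -111.83331610893038
(array([446.72924441, 285.69918761,  56.80547162]), np.float64(4.108150666197631))
[ 399.25827943 -247.1824389   229.06322694] [ 207.7483838  -487.72350515   25.86250847] 15.960033169326456
```

```bash
python3 -m jog '[[0.0208,-0.0488,0,0,0,0,0.06],[0.0208,-0.0488,0,0,0,0,0.06],[0.0208,-0.0488,0,0,0,0,0.06],[0.0208,-0.0488,0,0,0,0,0.06],[0.0208,-0.0488,0,0,0,0,0.06]]'; python3 -m jog '[[0.0208,-0.0488,0,0,0,0,0.06],[0.0208,-0.0488,0,0,0,0,0.06],[0.0208,-0.0488,0,0,0,0,0.06],[0.0208,-0.0488,0,0,0,0,0.06],[0.0208,-0.0488,0,0,0,0,0.06]]';  python3 -m jog '[[0,0,0,0,0,0.134,0.06],[0,0,0,0,0,0.134,0.06],[0,0,0,0,0,0.134,0.06],[0,0,0,0,0,0.134,0.06],[0,0,0,0,0,0.134,0.06]]';python3 -c "
from h import *
s=sense();T=pose();print(s['joints'].round(2),np.degrees(np.arctan2(T[1,0],T[0,0])))"
```

```text
time_s: 6.25
eef_pos: [428.7, 4.2, 223.8]
ee_rot: [-0.0, 0.99, 0.138, -0.0]
force: [0.9, 0.1, -0.1]
grip_width: 0.7
grip_force: 0.0
time_s: 6.75
eef_pos: [459.8, 252.6, 223.5]
ee_rot: [0.0, 0.99, 0.139, -0.0]
force: [1.4, -0.4, 0.5]
grip_width: 0.704
grip_force: 0.0
time_s: 7.25
eef_pos: [459.9, 250.4, 223.4]
ee_rot: [0.0, 0.98, -0.197, -0.0]
force: [-0.9, -0.2, 0.0]
grip_width: 0.705
grip_force: 0.0
[ 0.27  0.33  1.53 -0.    1.29  2.24] -22.749468946346234
```

```bash
python3 - <<'E'
from h import *
T=pose();im=eyes.capture('wrist');cv2.imwrite('pics/w3.png',im[:,:,::-1]);np.save('T3',T)
d=T[:3,:3].T@(np.array([465,279,190])-T[:3,3]);print(d)
E
python3 -m jog '[[-0.0035,-0.0145,0.017,0,0,0,0.06],[-0.0035,-0.0145,0.017,0,0,0,0.06],[0,0,0,0,0,0,0.06],[0,0,0,0,0,0,0.06]]'
python3 - <<'E'
from h import *
T=pose();im=eyes.capture('wrist');np.save('T4',T);cv2.imwrite('pics/w4.png',im[:,:,::-1])
a=cv2.imread('pics/w3.png')
cv2.imwrite('pics/w34.png',np.hstack([a[0:400,120:520],im[0:400,120:520,::-1]]))
E
```

```text
[ -6.31622324 -28.34603499  33.36490405]
time_s: 7.7
eef_pos: [464.4, 279.9, 190.1]
ee_rot: [0.0, 0.981, -0.194, -0.0]
force: [0.3, -0.2, -0.0]
grip_width: 0.707
grip_force: 0.0
```

View pics/w34.png

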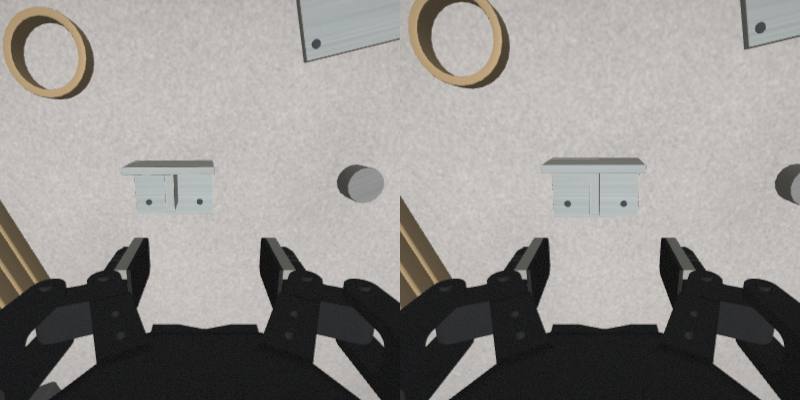

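Both views show the bracket squarely aligned with its flange up-image (tool +x). The two base holes are at (149,202)/(199,201) on the left and (567,203)/(623,203) on the right, in crop pixels. The rib lies midway between them.

Run:
```python
from h import *
P=[]
for n,ps in((3,[(269,202),(319,201)]),(4,[(287,203),(343,203)])):
    g=cv2.cvtColor(cv2.imread(f'pics/w{n}.png'),cv2.COLOR_BGR2GRAY);T=np.load(f'T{n}.npy');q=[]
    for x,y in ps:
        w=g[y-6:y+7,x-6:x+7].astype(float);m=np.clip(130-w,0,None);yy,xx=np.mgrid[-6:7,-6:7]
        q.append((x+(m*xx).sum()/m.sum(),y+(m*yy).sum()/m.sum()))
    P.append([ray('wrist',k,T) for k in q]);print(q)
h=[tri(P[0][i],P[1][i]) for i in(0,1)];print(h)
h=[plane('wrist',k,8,T) for k in q];m=(h[0]+h[1])/2;d=h[1]-h[0]
print('z8',h,m,np.linalg.norm(d),'yaw x',np.degrees(np.arctan2(d[1],d[0]))+90)
# flange top edges z60, rear base edge z8, in w4 along the columns
for c,r in ((318,215),):
  pass
for px,z in(((319,215.5),8),((319,170),60),((319,164.5),60)):
  p=plane('wrist',px,z,T);print(px,p,T[:3,:3].T@(p-T[:3,3]))
print('mid in tool',T[:3,:3].T@(m-T[:3,3]))
```

```text
[(np.float64(268.5), np.float64(201.7965009208103)), (np.float64(319.19417475728153), np.float64(201.29302736098853))]
[(np.float64(287.16315789473686), np.float64(203.31804511278196)), (np.float64(343.2252873563218), np.float64(203.20842911877395))]
[(array([460.00826535, 327.36304831,  10.45051078]), np.float64(0.04580705680930687)), (array([435.3265247 , 266.59790899,  10.89441645]), np.float64(0.09005691297675589))]
z8 [array([459.46934666, 327.95545312,   8.        ]), array([434.44175281, 266.73985663,   8.        ])] [446.95554973 297.34765488   8.        ] 66.13417957573826 yaw x -22.23687544139598
(319, 215.5) [431.22124637 299.04534818   8.        ] [-37.88088885  -5.29746604 182.08538626]
(319, 170) [489.01627326 273.9467922   60.        ] [ 25.08853199  -3.98685706 130.05330972]
(319, 164.5) [493.85815878 271.92791676  60.        ] [ 30.33437464  -3.95786035 130.050579  ]
mid in tool [-22.68050743  -9.70186637 182.07409767]
```

```bash
python3 -m jog '[[0,-0.0097,0.035,0,0,0,0.06],[0,0,0.04,0,0,0,0.06],[0,0,0.04,0,0,0,0.06],[0,0,0.03,0,0,0,0.06],[0,0,0.018,0,0,0,0.06]]'; python3 -m jog '[[0,0,0,0,0,0,0.02],[0,0,0,0,0,0,0.02],[0,0,0,0,0,0,0.014],[0,0,0,0,0,0,0.014]]'; python3 -m jog '[[0,0,0,0,0,0,0.0],[0,0,0,0,0,0,0.0],[0,0,0,0,0,0,0.0],[0,0,0,0,0,0,0.0]]' 60
```

```text
time_s: 8.25
eef_pos: [467.8, 288.3, 25.8]
ee_rot: [0.0, 0.981, -0.194, -0.001]
force: [0.4, -0.2, 1.3]
grip_width: 0.703
grip_force: 0.0
time_s: 8.65
eef_pos: [468.8, 289.3, 28.6]
ee_rot: [-0.001, 0.981, -0.194, 0.001]
force: [0.3, 1.2, -0.1]
grip_width: 0.169
grip_force: 0.0
time_s: 9.05
eef_pos: [468.8, 289.3, 28.6]
ee_rot: [-0.001, 0.981, -0.194, 0.001]
force: [-0.6, -0.3, 6.8]
grip_width: 0.106
grip_force: 59.6
```

The gripper has the 10 mm rib (opening about 9 mm at 60 N). I'll lift and look at the jig in the first pictures.

```bash
python3 -m jog '[[0,0,-0.01,0,0,0,0],[0,0,-0.03,0,0,0,0],[0,0,-0.04,0,0,0,0],[0,0,-0.04,0,0,0,0],[0,0,0,0,0,0,0]]'
python3 - <<'E'
from h import *
t=cv2.imread('pics/top0.png');s=cv2.imread('pics/side0.png')
f=lambda im,x,y,w,h,k:cv2.resize(im[y:y+h,x:x+w],None,fx=k,fy=k,interpolation=cv2.INTER_CUBIC)
cv2.imwrite('pics/jig.png',np.hstack([f(t,278,132,80,80,5),f(s,333,165,80,80,5)]))
E
```

```text
time_s: 9.55
eef_pos: [470.1, 290.0, 153.0]
ee_rot: [-0.003, 0.981, -0.194, 0.004]
force: [1.1, 0.7, -3.0]
grip_width: 0.108
grip_force: 58.9
```

View pics/jig.png

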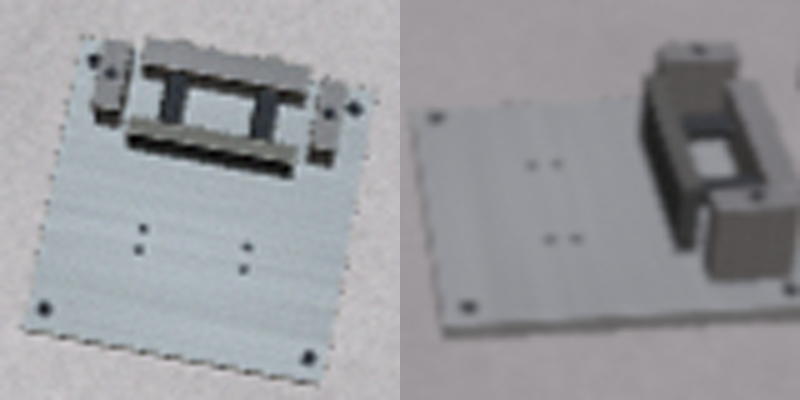

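The top crop shows the bed corners at (82,36), (372,96), (318,383) and (22,328), with the fence bar between the cheeks at the far end. The side crop shows the matching front holes at (436,118) and (468,307).

Run:
```python
from h import *
t=cv2.imread('pics/top0.png',0)
T=lambda x,y:(278+x/5-.4,132+y/5-.4); S=lambda x,y:(333+(x-400)/5-.4,165+y/5-.4)
for a,b in(((43,308),(436,118)),((308,358),(468,307)),((354,107),(790,290))):
    print(tri(ray('top',T(*a)),ray('side',S(*b))))
c=np.array([plane('top',T(*q),12)[:2] for q in((82,36),(372,96),(318,383),(22,328))])
d=(c[0]+c[1]-c[2]-c[3])/2; e=(c[0]+c[3]-c[1]-c[2])/2
yaw=np.arctan2(d[1],d[0]);yaw2=np.arctan2(-e[0],e[1])
print(c.mean(0),np.linalg.norm(d),np.linalg.norm(e),np.degrees([yaw,yaw2]))
h=np.array([plane('top',T(*q),12)[:2] for q in((43,308),(308,358),(354,107))]);print('holes mid',(h[0]+h[2])/2)
dh=h[2]-h[1];eh=h[0]-h[1];print(np.degrees([np.arctan2(dh[1],dh[0]),np.arctan2(-eh[0],eh[1])]))
# fence front top edge z=12+1.5+45, cheek tops front z62
o=c.mean(0);y=np.radians(-11.5);X=np.array([np.cos(y),np.sin(y)]);Y=np.array([-X[1],X[0]])
for n,q,z in(('fenceL',(130,132),58.5),('fenceR',(295,164),58.5),('ckL out',(94,110),62),('ckL in',(119,115),62),('ckR in',(309,151),62),('ckR out',(334,157),62)):
    p=plane('top',T(*q),z)[:2]-o;print(n,p@X,p@Y)
```

```text
(array([554.01942675,  77.30560093,  13.68171979]), np.float64(0.23163464262866465))
(array([523.81439035, -96.55327971,  14.33568573]), np.float64(0.24491168319471632))
(array([ 692.01140911, -125.20171377,   13.95442637]), np.float64(1.242377458113104))
[622.03763284 -23.43816186] 198.2596089317443 197.14138058311468 [ -9.96105258 -10.3266506 ]
holes mid [623.77020979 -24.05541447]
[-9.68992683 -9.82253763]
fenceL 30.364209741141995 51.7445960067149
fenceR 32.76756783996255 -55.972564191838444
ckL out 38.628145001093095 77.12690993382486
ckL in 38.893114174128584 60.77601033084691
ckR in 42.18042000558773 -62.943748476396564
ckR out 41.80505164677087 -79.36063031889549
```

```bash
python3 -m jog '[[0.015,0.015,0,0,0,0,0],[0.03,0.03,0,0,0,0,0],[0.03,0.03,0,0,0,0,0],[0.03,0.03,0,0,0,0,0],[0.03,0.03,0,0,0,0,0]]' 80; python3 -m jog '[[0.03,0.03,0,0,0,0,0],[0.03,0.03,0,0,0,0,0],[0.027,0.029,0,0,0,0,0],[0.014,0.015,0,0,0,0,0],[0,0,0,0,0,0,0]]'; python3 -m jog '[[0,0,0,0,0,-0.07,0],[0,0,0,0,0,-0.07,0],[0,0,0,0,0,-0.076,0],[0,0,0,0,0,0,0],[0,0,0,0,0,0,0]]'
python3 - <<'E'
from h import *
T=pose();im=eyes.capture('wrist');np.save('T5',T);cv2.imwrite('pics/w5.png',im[:,:,::-1])
print(np.degrees(np.arctan2(T[1,0],T[0,0])),T[:3,:3].T@(np.array([597.6,-20.9,44])-T[:3,3]),sense()['joints'].round(2))
E
```

```text
time_s: 10.05
eef_pos: [541.2, 111.3, 146.6]
ee_rot: [0.0, 0.981, -0.194, -0.001]
force: [0.8, 1.1, -3.1]
grip_width: 0.107
grip_force: 80.8
time_s: 10.55
eef_pos: [595.2, -23.9, 146.4]
ee_rot: [0.0, 0.981, -0.196, -0.001]
force: [-1.0, -0.5, -2.0]
grip_width: 0.103
grip_force: 80.8
time_s: 11.05
eef_pos: [594.7, -20.8, 147.1]
ee_rot: [-0.0, 0.996, -0.088, -0.0]
force: [-0.3, -0.6, -2.7]
grip_width: 0.105
grip_force: 80.8
-10.094242848367276 [  2.91725147  -0.39077535 103.07293097] [-0.23  0.55  1.4   0.    1.19  1.51]
```

View pics/w5.png

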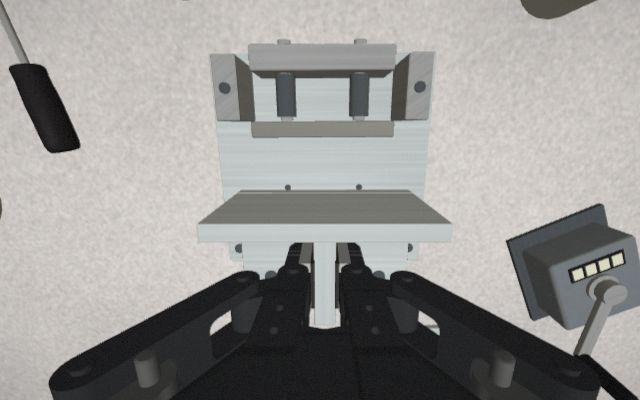

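The wrist view shows the bracket square to the jig. The cheek holes are at (225,88) and (420,87), the fence bar spans x 252–393 with its front edge at row 137, and the bracket flange spans 198–452.

Run:
```python
from h import *
T=np.load('T5.npy');tl=lambda p:(T[:3,:3].T@(p-T[:3,3])).round(1)
ck=[plane('wrist',q,62,T) for q in((224.5,88),(420,87))];print('cheeks',tl(ck[0]),tl(ck[1]),tl(sum(ck)/2))
fe=[plane('wrist',q,58.5,T) for q in((252,136.5),(393,136))];print('fence',tl(fe[0]),tl(fe[1]))
fb=[plane('wrist',q,147-28.6+60,T) for q in((198,242),(452,242))];print('bracket inner top',tl(fb[0]),tl(fb[1]))
fb=[plane('wrist',q,147-28.6+60,T) for q in((198,223),(452,223))];print('bracket outer top',tl(fb[0]),tl(fb[1]))
```

```text
cheeks [ 92.4 -72.   85. ] [93.  70.9 85. ] [92.7 -0.6 85. ]
fence [ 57.7 -55.2  88.5] [58.  54.3 88.5]
bracket inner top [ 22.  -48.8 -31.3] [ 22.   51.2 -31.4]
bracket outer top [ 30.  -47.8 -31.3] [ 29.9  50.3 -31.4]
```

```bash
python3 -m jog '[[0,-0.0017,0.03,0,0,0,0],[0,0,0.03,0,0,0,0],[0,0,0.025,0,0,0,0],[0,0,0.015,0,0,0,0],[0,0,0,0,0,0,0]]'|grep -E 'pos|^force'; for i in 1; do python3 -m jog '[[0,0,0.0025,0,0,0,0],[0,0,0,0,0,0,0],[0,0,0,0,0,0,0]]'|grep -E 'pos|^force';python3 -m jog '[[0,0,0.0015,0,0,0,0],[0,0,0,0,0,0,0],[0,0,0,0,0,0,0]]'|grep -E 'pos|^force'; done
```

```text
eef_pos: [594.4, -19.7, 45.6]
force: [-0.1, 1.0, -1.5]
eef_pos: [595.9, -20.2, 45.9]
force: [0.2, -0.0, -2.6]
eef_pos: [595.4, -20.2, 43.4]
force: [0.2, -0.3, -2.8]
```

```bash
for i in 1; do python3 -m jog '[[0,0,0.001,0,0,0,0],[0,0,0,0,0,0,0],[0,0,0,0,0,0,0]]'|grep -E 'pos|^force';python3 -m jog '[[0,0,0.001,0,0,0,0],[0,0,0,0,0,0,0],[0,0,0,0,0,0,0]]'|grep -E 'pos|^force';python3 -m jog '[[0,0,0.001,0,0,0,0],[0,0,0,0,0,0,0],[0,0,0,0,0,0,0]]'|grep -E 'pos|^force'; done
```

```text
eef_pos: [595.4, -20.1, 42.3]
force: [-0.4, -0.5, -2.3]
eef_pos: [595.4, -20.1, 41.2]
force: [-0.3, 0.3, -3.7]
eef_pos: [595.5, -20.2, 40.7]
force: [-2.5, 0.0, 3.1]
```

```bash
python3 -m jog '[[0.005,0,-0.0004,0,0,0,0],[0.005,0,0,0,0,0,0],[0.005,0,0,0,0,0,0],[0,0,0,0,0,0,0],[0,0,0,0,0,0,0]]'|grep -E 'pos|^force'
python3 - <<'E'
from h import *
T=pose();im=eyes.capture('wrist');np.save('T6',T);cv2.imwrite('pics/w6.png',im[:,:,::-1]);print(T[:3,3],np.degrees(np.arctan2(T[1,0],T[0,0])),sense()['force'])
E
```

```text
eef_pos: [610.6, -22.9, 40.6]
force: [0.5, -0.0, -1.2]
[610.58482034 -22.86422815  40.64385941] -10.04331016376022 [ 1.02649349  0.01484111 -0.38069994]
```

View pics/w6.png

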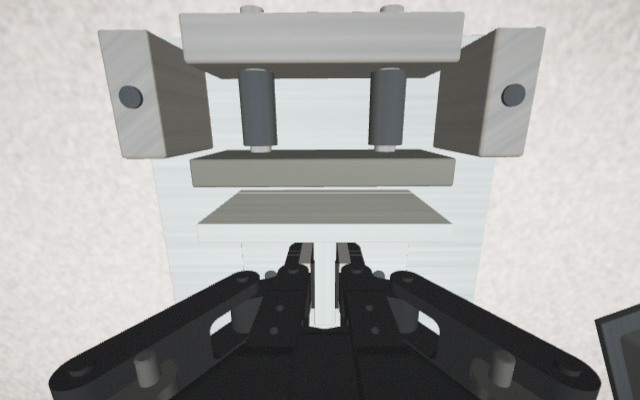

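The cheek holes (131,97)/(513,95) and the fence ends 190/454 centre on column 322, the bracket 198/452 on 325. So the bracket sits about 1.1 mm to the right, which I'll correct while pushing.

```bash
python3 -m jog '[[0.003,-0.0006,0,0,0,-0.004,0],[0.003,-0.0005,0,0,0,0,0],[0.003,0,0,0,0,0,0],[0,0,0,0,0,0,0],[0,0,0,0,0,0,0]]'|grep -E 'pos|^force'; for i in 1; do python3 -m jog '[[0.002,0,0,0,0,0,0],[0.002,0,0,0,0,0,0],[0,0,0,0,0,0,0]]'|grep -E 'pos|^force';python3 -m jog '[[0.002,0,0,0,0,0,0],[0.002,0,0,0,0,0,0],[0,0,0,0,0,0,0]]'|grep -E 'pos|^force';python3 -m jog '[[0.002,0,0,0,0,0,0],[0,0,0,0,0,0,0],[0,0,0,0,0,0,0]]'|grep -E 'pos|^force'; done
```

```text
eef_pos: [619.6, -23.2, 40.7]
force: [0.7, 0.1, -0.9]
eef_pos: [623.3, -23.9, 40.7]
force: [-2.4, 0.3, 1.0]
eef_pos: [626.9, -24.5, 40.7]
force: [-4.9, 0.1, 2.9]
eef_pos: [628.5, -24.8, 40.7]
force: [-7.8, 0.4, 3.2]
```

```bash
python3 -m jog '[[0.0015,0,0,0,0,0,0],[0.0015,0,0,0,0,0,0],[0,0,0,0,0,0,0],[0,0,0,0,0,0,0]]'|grep -E 'pos|^force'
python3 - <<'E'
from h import *
T=pose();ims=[];F=[]
for i in range(4):
    ims.append(eyes.capture('wrist'));F.append(sense()['force'])
print(T[:3,3],np.mean(F,0),np.std(F,0));np.save('T7',T)
cv2.imwrite('pics/w7.png',ims[0][:,:,::-1])
cv2.imwrite('pics/w7c.png',cv2.resize(ims[0][60:250,80:560,::-1],None,fx=1.66,fy=1.66,interpolation=cv2.INTER_CUBIC))
E
```

```text
eef_pos: [631.1, -25.2, 40.7]
force: [-9.1, 1.1, 5.4]
[631.0566889  -25.22237208  40.7170654 ] [-9.3597939   0.88083299  5.87697219] [0.60111882 0.40020701 0.19190692]
```

View pics/w7c.png

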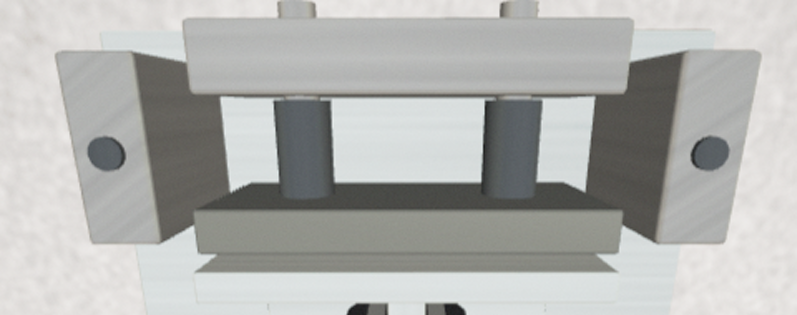

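The fence and bracket are in full flat contact. The crop's cheek fronts are at row 243 and the fence front at row 252, so about 3 mm remains. Bracket centre 406 against jig centre 408 is about half a millimetre off.

```bash
cat > m.py <<'E'
from h import *
T=pose();F=[];ims=[]
for i in range(6): ims.append(eyes.capture('wrist'));F.append(sense()['force'])
f=np.mean(F,0);print('F',f.round(2),'push',(f[:2]@[.985,-.174]).round(2),T[:3,3].round(1))
g=cv2.cvtColor(np.mean(ims,0).astype(np.uint8),cv2.COLOR_RGB2GRAY).astype(float)
def edge(c0,c1,r0,r1):
    p=g[r0:r1,c0:c1].mean(1);d=np.abs(np.diff(p));k=d.argmax();s=slice(max(k-2,0),k+3);return r0+.5+(d[s]*np.arange(r0-r0,r1-r0-1)[s]).sum()/d[s].sum()
tl=lambda q,z:(T[:3,:3].T@(plane('wrist',q,z,T)-T[:3,3]))[0]
a=edge(145,170,195,222);b=edge(485,510,195,222);e=edge(215,300,203,218);e2=edge(350,435,203,218)
print('rows',a,b,e,e2,'cheek x',tl((157,a),62),tl((497,b),62),'fence x',tl((257,e),58.5),tl((392,e2),58.5))
E
python3 m.py; python3 -m jog '[[0.001,0.0002,-0.0003,0,0,0,0],[0.001,0,0,0,0,0,0],[0,0,0,0,0,0,0],[0,0,0,0,0,0,0],[0,0,0,0,0,0,0]]'|grep -E 'pos|^force'; python3 m.py
```

```text
F [-9.9   1.22  6.29] push -9.96 [631.1 -25.2  40.7]
rows 206.49246575342465 206.57255139056832 211.9633484162896 211.89825028527957 cheek x 33.67467822978591 33.57738717812356 fence x 30.14183222281812 30.145507132791415
eef_pos: [632.6, -25.5, 40.8]
force: [-11.0, 2.3, 5.6]
F [-10.68   2.31   5.87] push -10.93 [632.6 -25.5  40.8]
rows 210.3053097345133 210.5407488986784 212.00676328502416 211.91815235008104 cheek x 32.00130336030834 31.844944974516515 fence x 30.118179057493446 30.136780900578117
```

```bash
python3 -m jog '[[0.0007,-0.0002,-0.0004,0,0,0,0],[0.0008,0,0,0,0,0,0],[0,0,0,0,0,0,0],[0,0,0,0,0,0,0],[0,0,0,0,0,0,0]]'|grep -E 'pos|^force'; python3 m.py
```

```text
eef_pos: [633.8, -25.7, 40.8]
force: [-11.8, 0.8, 3.5]
F [-11.73   1.24   4.68] push -11.76 [633.8 -25.7  40.8]
rows 213.51232665639446 212.96482683982683 212.03372302158274 211.94241393965152 cheek x 30.585768784929122 30.76310682194502 fence x 30.100254254334132 30.115372621359715
```

```bash
python3 -c "
from rig import *
s=sense();print(s['time_s'],s['force'],s['grip_force']);print(finish_job())"
```

```text
17.55 [-11.21303588   1.16088423   4.57462493] 81.9805097579956
the job is handed in; nothing more can be done
None
```

The job is handed in at 17.6 s. The lever was swung to its stop and sprang back. The bracket is still gripped flat on the jig, within about 1 mm of midway between the cheeks, and pressed with about 11 N at the wrist, which puts the fence face within about 0.6 mm of the cheek fronts (roughly 10 N on the fence).

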